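Put the microphone away with its shock mount

TASK

Both desk drawers stand open: one holds the black shock mount, the other a stapler. Lay the microphone gently, foot down, on the floor of the drawer that holds the shock mount, beside it, then push that drawer fully home and only then turn the red catch all the way down across its front to lock it. Leave the other drawer open as it is, with the stapler in it, and do not disturb the pencil holder, the dragon or the headphone hook.

Things in the scene. Friction and masses are not known exactly. Their poses are not given: they have to be found in the camera images.
- unit: white metal drawer unit fixed on the desk, 230 deep (x) x 450 wide (y) x 110 high. Origin: centre of its underside; its -x side is the front, its +y side is the left. Two handleless drawers side by side slide out of the front (to the unit's -x). It is turned by a few degrees from start to start
- drawer_left (a joint): opening of the left (+y) drawer in m: 0 = fully home, grows as it comes out towards -x, up to 0.19. Light friction of about 2 N; it stays where it is left
- drawer_right (a joint): opening of the right (-y) drawer in m, same as the left one
- left_floor (a point): centre of the left drawer's inner floor, on its surface (18 mm above the desk); axes as the unit's; moves with the drawer. Inside 200 long (x), 190 wide (y); side and rear walls 41 high above the floor, 3 thick; front panel taller, to 92 above the desk. The thing in it lies along the side wall farther from the unit's middle; the half towards the middle is free
- right_floor (a point): the same for the right drawer
- left_front (a point): centre of the outer face of the left drawer's aluminium front panel (200 wide, 80 high, 10 thick), 52 above the desk; moves with the drawer. The face looks to the unit's -x
- right_front (a point): the same for the right drawer
- catch (a joint): angle in rad of the red turn catch in front of the post between the drawers: 0 = upright, +1.571 = turned down level across the front of the left (+y) drawer, -1.571 = level across the right (-y) one. It needs about 0.07 N m (2 N at its tip) and stays where it is left
- catch_pivot (a point): the catch's pivot, 70 above the desk, at the middle of the catch's thickness; the hinge runs along the unit's x. The catch is a flat red bar, 65 long from the pivot to its tip, 18 wide, 16 thick (along x); its back stands 6 in front of the shut drawers' faces
- catch_tip (a point): middle of the end of the red bar, 65 from the pivot
- microphone: black microphone with a steel grille, loose on the desk, 124 long along its x (grille at +x), round, 40 thick, about 0.3 kg. It lies on a flat clip foot (28 wide), which keeps it from rolling. Origin: underside of the foot, midway along the length; its round axis is 22 above that; overall height 42
- shock_mount: black acrylic microphone shock mount with red bands, lying flat in one of the drawers: ring 70 across, 40 high, with a stub, 112 long in all. Origin: on its underside, 14 from the ring's centre towards the stub
- stapler: blue desk stapler, 112 long, 34 wide, 44 high, lying in the other drawer. Origin: centre of its underside
- pencil_holder: pink ceramic pencil holder, 76 across, 100 high (pencils in it stand to 150), loose. Origin: centre of its underside
- dragon: green plastic dragon figurine, about 100 wide over its wings and tail and 108 high, loose. Origin: centre of its base's underside
- headphone_hook: aluminium headphone hook stand, 240 high, fixed. Origin: centre of its underside
Things that resemble listed ones, but are neither listed nor needed, are in the scene too. Leave any pink look-alike of the microphone alone. Several things have the shape of the shock_mount; the one meant has the colours described above.

How it is judged:
On the way, in this order (a step that is already met when the one before it is completed fails the run):
1. the microphone lies let go on the floor of the drawer that holds the shock mount, which is still open (((x of microphone in the frame of left_floor between -0.1 and 0.1 m and y of microphone in the frame of left_floor between -0.095 and 0.095 m and z of microphone in the frame of left_floor between -0.006 and 0.01 m and x of shock_mount in the frame of left_floor between -0.1 and 0.1 m and y of shock_mount in the frame of left_floor between -0.095 and 0.095 m and z of shock_mount in the frame of left_floor between -0.006 and 0.01 m and value of joint drawer_left above 0.1 m and contact force between the fingers and microphone below 0.2 N) or (x of microphone in the frame of right_floor between -0.1 and 0.1 m and y of microphone in the frame of right_floor between -0.095 and 0.095 m and z of microphone in the frame of right_floor between -0.006 and 0.01 m and x of shock_mount in the frame of right_floor between -0.1 and 0.1 m and y of shock_mount in the frame of right_floor between -0.095 and 0.095 m and z of shock_mount in the frame of right_floor between -0.006 and 0.01 m and value of joint drawer_right above 0.1 m and contact force between the fingers and microphone below 0.2 N))), for 0.2 s.
2. that drawer is pushed home (within 6 mm), with both in it (((x of microphone in the frame of left_floor between -0.1 and 0.1 m and y of microphone in the frame of left_floor between -0.095 and 0.095 m and z of microphone in the frame of left_floor between -0.006 and 0.01 m and x of shock_mount in the frame of left_floor between -0.1 and 0.1 m and y of shock_mount in the frame of left_floor between -0.095 and 0.095 m and z of shock_mount in the frame of left_floor between -0.006 and 0.01 m and value of joint drawer_left below 0.006 m) or (x of microphone in the frame of right_floor between -0.1 and 0.1 m and y of microphone in the frame of right_floor between -0.095 and 0.095 m and z of microphone in the frame of right_floor between -0.006 and 0.01 m and x of shock_mount in the frame of right_floor between -0.1 and 0.1 m and y of shock_mount in the frame of right_floor between -0.095 and 0.095 m and z of shock_mount in the frame of right_floor between -0.006 and 0.01 m and value of joint drawer_right below 0.006 m))), for 0.2 s.
3. the catch is turned down across that drawer (at least 1.35 rad) (((x of microphone in the frame of left_floor between -0.1 and 0.1 m and y of microphone in the frame of left_floor between -0.095 and 0.095 m and z of microphone in the frame of left_floor between -0.006 and 0.01 m and x of shock_mount in the frame of left_floor between -0.1 and 0.1 m and y of shock_mount in the frame of left_floor between -0.095 and 0.095 m and z of shock_mount in the frame of left_floor between -0.006 and 0.01 m and value of joint drawer_left below 0.006 m and value of joint catch above 1.35 rad) or (x of microphone in the frame of right_floor between -0.1 and 0.1 m and y of microphone in the frame of right_floor between -0.095 and 0.095 m and z of microphone in the frame of right_floor between -0.006 and 0.01 m and x of shock_mount in the frame of right_floor between -0.1 and 0.1 m and y of shock_mount in the frame of right_floor between -0.095 and 0.095 m and z of shock_mount in the frame of right_floor between -0.006 and 0.01 m and value of joint drawer_right below 0.006 m and value of joint catch below -1.35 rad))), for 0.2 s.
At the end, for the whole second after the job is handed in: Microphone (at rest, foot down) and shock mount lie on the floor (within 10 mm) of one drawer, which is within 6 mm of home, with the catch at least 1.35 rad over across it; the other drawer holds the stapler, its front within 25 mm of its start (((x of microphone in the frame of left_floor between -0.1 and 0.1 m and y of microphone in the frame of left_floor between -0.095 and 0.095 m and z of microphone in the frame of left_floor between -0.006 and 0.01 m and x of shock_mount in the frame of left_floor between -0.1 and 0.1 m and y of shock_mount in the frame of left_floor between -0.095 and 0.095 m and z of shock_mount in the frame of left_floor between -0.006 and 0.01 m and value of joint drawer_left below 0.006 m and value of joint catch above 1.35 rad and x of stapler in the frame of right_floor between -0.1 and 0.1 m and y of stapler in the frame of right_floor between -0.095 and 0.095 m and z of stapler in the frame of right_floor between -0.006 and 0.01 m and distance of right_front from where it was at the start of the episode below 0.025 m and linear speed of microphone below 0.02 m/s and angle between microphone's own z axis and vertical below 0.25 rad) or (x of microphone in the frame of right_floor between -0.1 and 0.1 m and y of microphone in the frame of right_floor between -0.095 and 0.095 m and z of microphone in the frame of right_floor between -0.006 and 0.01 m and x of shock_mount in the frame of right_floor between -0.1 and 0.1 m and y of shock_mount in the frame of right_floor between -0.095 and 0.095 m and z of shock_mount in the frame of right_floor between -0.006 and 0.01 m and value of joint drawer_right below 0.006 m and value of joint catch below -1.35 rad and x of stapler in the frame of left_floor between -0.1 and 0.1 m and y of stapler in the frame of left_floor between -0.095 and 0.095 m and z of stapler in the frame of left_floor between -0.006 and 0.01 m and distance of left_front from where it was at the start of the episode below 0.025 m and linear speed of microphone below 0.02 m/s and angle between microphone's own z axis and vertical below 0.25 rad))); the robot touches nothing.
It fails at once if the pencil holder or the dragon is shifted by over 30 mm or tipped by over 0.4 rad (distance of any of pencil_holder, dragon from where it was at the start of the episode above 0.03 m or angle between any of pencil_holder, dragon's own z axis and vertical above 0.4 rad).
It fails at once if the headphone hook is pushed with over 15 N (contact force between headphone_hook and anything else above 15 N).
It fails at once if the catch is turned over (beyond 0.8 rad) on the side of a drawer that is not home (over 20 mm open) ((value of joint catch above 0.8 rad and value of joint drawer_left above 0.02 m) or (value of joint catch below -0.8 rad and value of joint drawer_right above 0.02 m)).
It fails at once if the microphone is dropped: it moves faster than 0.7 m/s while the fingers do not hold it (contact force between the fingers and microphone below 0.1 N and linear speed of microphone above 0.7 m/s).
It fails at once if the drawer with the stapler is pushed in: its front shifts over 40 mm ((x of stapler in the frame of left_floor between -0.1 and 0.1 m and y of stapler in the frame of left_floor between -0.095 and 0.095 m and z of stapler in the frame of left_floor between -0.006 and 0.01 m and distance of left_front from where it was at the start of the episode above 0.04 m) or (x of stapler in the frame of right_floor between -0.1 and 0.1 m and y of stapler in the frame of right_floor between -0.095 and 0.095 m and z of stapler in the frame of right_floor between -0.006 and 0.01 m and distance of right_front from where it was at the start of the episode above 0.04 m)).
It also fails if it takes over 72 s, if anything falls off the work surface, if the arm or the gripper's body presses on something with over 40 N, if the wrist force passes 120 N, or if a joint passes its speed limit or range.

ROBOT

A 6-joint arm with a two-finger parallel gripper is mounted at the origin on the work surface. World frame = base frame: x ahead of the robot, y to its left, z up, the work surface at z = 0. Lengths are in m, angles in rad, forces in N, time in s.
With the tool pointing down it reaches from about 0.35 to 0.95 m from the base axis. Payload 17.4 kg.
Tool frame: the origin (TCP) lies between the finger pads; the fingertips stand 8 mm ahead of it and the grasp point (between the pads) lies 11 mm behind it (tip_reach is the distance from the TCP to the fingertips, in m); z points along the fingers, y is the line along which they close (so a half turn about z gives the same grasp; the last joint's range is limited). The gripper opens to 93 mm and grips with 3 to 60 N. Pads are 15 mm wide; open, the fingers measure 128 mm over their backs; the gripper's body (75 mm by 188 mm) begins 65 mm behind the grasp point.
Start: joints at [-1.36, 0.116, 1.442, -0, 1.584, -0.038], TCP at [0.166, -0.654, 0.227] pointing down, gripper open.
Joint ranges: [-2.83, 2.83], [-0.83, 2.19], [0.07, 2.5], [-1.14, 4.28], [0.01, 3], [-2.97, 2.97]. Speed limits (rad/s): [1.89, 1.89, 2.22, 3.14, 3.14, 3.14].

INTERFACE

Orientations are given as a unit quaternion [x, y, z, w].
In Python, from bench import observe, snapshot, close_job, tip_reach gives the robot as it stands. The module is installed in compiled form; this text tells all that it offers.
- The arm moves only by the tool arm_command, never from a script. Its argument "targets" is a list of rows, each a list of 6 numbers: the shift along the tool's x, y, z in mm, then the turn, a rotation vector about the tool's x, y, z in degrees. In form: [[tx, ty, tz, wx, wy, wz], ...]. A call has 1 to 20 rows; each row shifts and turns the commanded pose from where the row before left it, along the tool's axes as they then stand; what a row does not reach is not made up. A row lasts 1/12 s, in which the tool goes at most 41.7 mm and 7.16 degrees, less where a joint would pass 70% of its speed; a pose out of reach is approached as far as the arm can. A call is refused whole if a number of a shift passes 41.7 or a number of a turn 7.16, either way. A call with a gripper value outside its range is refused whole. "hand" is the finger opening in mm, from 0 to 93, set as the call begins (left out, the last holds). The fingers move at their own pace and stop on an object; "grip_force" is the grip in N (left out, the last holds). Time passes only in rows, so rows that do not move let the fingers close. It gives the time, the measured TCP pose, the force, the opening and the grip force at its end, in the units of the state.
- observe(): the state, without advancing time (a new reading comes with each control period).
- snapshot(name): name is "scene" or "top" or "wrist"; returns a dict with "frame" (384x512x3 uint8, blue, green, red), "vfov" (degrees; the focal length in pixels is half the picture's height over the tangent of half this angle, whatever the lens; pixels are square), "cx", "cy" (the principal point, pixels), "k1" (the pictures are not rectified: a ray, as slopes to the right and down, at radius r is drawn at 1 + k1 r^2 times it, then the intrinsics apply), "R" (3x3) and "t" (3): a world point X has camera coordinates R X + t. Camera axes: x right, y down, z forward; pixel columns grow to the right and rows downward; lengths in m; the calibration is good to about 2 mm. A picture is of the moment at which its call begins. There is no depth.
- close_job(): hands the job in; it is judged then, once.
The state is a dict: "time": time; "q": joint angles; "joint_velocities": joint speeds; "effort": joint torques, N m; "ee_pos": TCP position; "eef_rot": TCP orientation; "contact_force": force on the tool from outside, world axes, zero at the start; "wrist_torque": the same for the moment, N m; "grip_width": finger opening in m; "finger_force": force on a finger pad.
Only numpy, scipy, OpenCV 4.12 (cv2) and the standard library are available. Lean on these libraries where they do the work, as an engineer would, in place of code of your own. Each camera call takes 0.05 s, during which the arm holds its last target. There are 200 camera calls.

## Working session

There is one attempt and no reset: what is moved stays moved. The work goes in short steps, Python scripts to look and compute and a tool call to move; the robot and the scene stay as the last step left them, time stands still between calls to the robot, and variables do not carry over. Pictures are saved under pics/ and viewed, at most 10 in all, crops included, and the job is handed in when it is done.

Besides the shell and the picture viewer there is one more tool, called after "Request:" as name([rows], argument=value, ...), one row to a line, values as JSON. arm_command: Moves the arm, as the interface text tells. Its arguments: {"type":"object","properties":{"targets":{"type":"array","items":{"type":"array","items":{"type":"number"}}},"hand":{"type":"number"},"grip_force":{"type":"number"}},"required":["targets"]}

```bash
mkdir -p pics; cat > h.py <<'E'
import numpy as np, cv2
from bench import observe, snapshot
def snap(n,f=None):
    s=snapshot(n)
    if f: cv2.imwrite(f,s["frame"])
    return s
def ray(s,u,v):
    f=192/np.tan(np.radians(s["vfov"])/2)
    K=np.array([[f,0,s["cx"]],[0,f,s["cy"]],[0,0,1.]])
    p=cv2.undistortPoints(np.array([[[u,v]]],float),K,np.array([s["k1"],0,0,0,0.]))[0,0]
    R=np.array(s["R"]);t=np.array(s["t"])
    return -R.T@t, R.T@np.array([p[0],p[1],1.])
def onz(s,u,v,z):
    c,d=ray(s,u,v); return c+d*(z-c[2])/d[2]
def proj(s,X):
    f=192/np.tan(np.radians(s["vfov"])/2)
    c=np.array(s["R"])@np.array(X)+np.array(s["t"]); a=c[:2]/c[2]; a=a*(1+s["k1"]*(a@a))
    return a*f+[s["cx"],s["cy"]]
E
python3 - <<'E'
from h import *
a=snap("scene","pics/s1.png");b=snap("top","pics/t1.png")
for s in(a,b): print(s["vfov"],s["k1"],-np.array(s["R"]).T@s["t"])
print(observe())
E
```

```text
49.40908692921142 0.014925928625486999 [ 1.4437643  -0.03809794  0.99695723]
42.29644194394073 -0.12730523538641236 [ 0.27573729 -0.07779507  1.59423198]
{'time': 0.1, 'q': array([-1.35978573e+00,  1.16453771e-01,  1.44219013e+00, -6.35736559e-06,
        1.58400781e+00, -3.77917148e-02]), 'joint_velocities': array([ 5.97665906e-04, -2.85111986e-03, -7.92731357e-04,  2.12992846e-04,
        2.36829860e-03, -1.91675373e-05]), 'effort': array([ 2.64252114e-03, -7.22891879e+01, -6.23867726e+01,  7.81078055e-02,
        2.27111840e-02, -6.28390899e-05]), 'ee_pos': array([ 0.16617281, -0.65404685,  0.22597355]), 'eef_rot': array([ 9.92272016e-01,  1.24080481e-01, -4.89714415e-05, -5.27269633e-04]), 'contact_force': array([-0.77249112, -0.56068288, -0.05380068]), 'wrist_torque': array([-0.02567743,  0.05315979,  0.01942363]), 'finger_force': 0.0, 'grip_width': 0.09299622944247138}
```

View pics/s1.png

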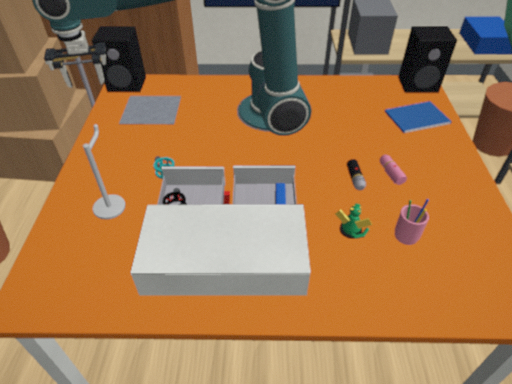

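View pics/t1.png

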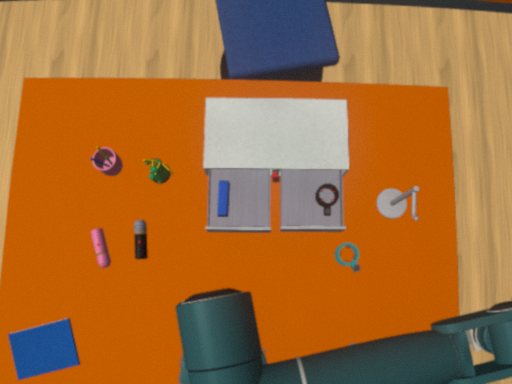

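The top view shows the mic at (140,239), grille up (+x). The shock mount is at (327,196) in the right drawer, and the stapler at (223,198) in the left one. The catch is upright at (276,176), with the dragon at (157,170) and the hook at (392,204).

```bash
python3 - <<'E'
from h import *
b=snap("top"); im=b["frame"]; hsv=cv2.cvtColor(im,cv2.COLOR_BGR2HSV)
g=im.astype(int)
# mic: non-orange in ROI
roi=np.zeros(im.shape[:2],bool); roi[205:270,122:160]=1
m=((hsv[...,1]<130)|(hsv[...,2]<110))&roi
v,u=np.nonzero(m); P=np.array([onz(b,x,y,.022)[:2] for x,y in zip(u,v)])
r=cv2.minAreaRect(P.astype(np.float32)); print("mic",len(u),r, P.mean(0))
# unit top
w=((hsv[...,1]<40)&(hsv[...,2]>175)); w[:90]=0;w[175:]=0;w[:,:195]=0;w[:,360:]=0
c=max(cv2.findContours(w.astype(np.uint8),0,1)[0],key=cv2.contourArea)
r=cv2.minAreaRect(c); bp=cv2.boxPoints(r); print(bp)
Q=np.array([onz(b,*p,.11)[:2] for p in bp]);print("unit",Q,Q.mean(0))
red=((hsv[...,0]<4)|(hsv[...,0]>174))&(hsv[...,1]>140)&(hsv[...,2]>70); red[:165]=0;red[190:]=0;red[:,:265]=0;red[:,290:]=0
v,u=np.nonzero(red);print("catch px",u.min(),u.max(),v.min(),v.max(),onz(b,u.mean(),v.mean(),.125))
cv2.imwrite("pics/c1.png",cv2.resize(im[90:275,115:365],None,fx=3,fy=3,interpolation=2))
E
```

```text
mic 436 ((0.4097374677658081, 0.2804665267467499), (0.12330876290798187, 0.03811924532055855), 5.9907660484313965) [0.40874793 0.28042842]
[[204.  99.]
 [348.  99.]
 [348. 168.]
 [204. 168.]]
unit [[ 0.84994119  0.08650898]
 [ 0.86214605 -0.37145287]
 [ 0.63587663 -0.36728321]
 [ 0.6251444   0.07659303]] [ 0.74327707 -0.14390852]
catch px 273 277 172 177 [ 0.60664467 -0.14098931  0.125     ]
```

View pics/c1.png

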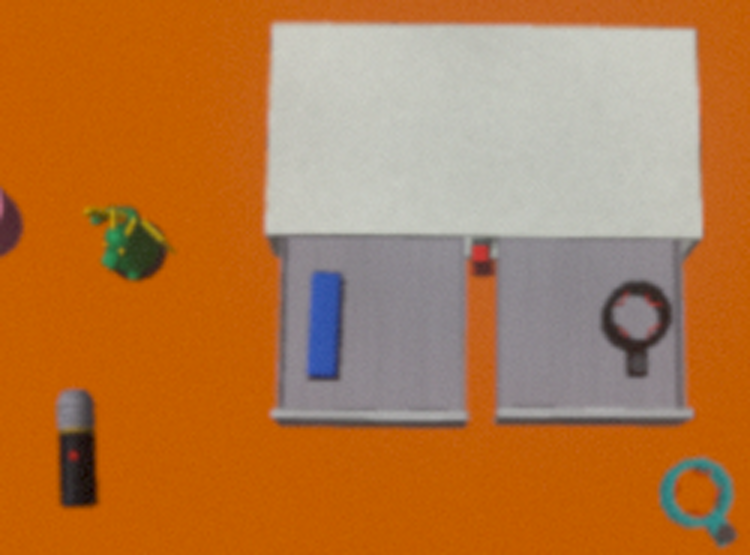

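```bash
python3 - <<'E'
from h import *
b=snap("top")
W=lambda x,y,z:onz(b,(x+.5)/3-.5+115,(y+.5)/3-.5+90,z)[:2].round(4)
q=[W(272,22,.11),W(695,29,.11),W(703,239,.11),W(266,236,.11)];print(q,np.mean(q,0))
d=q[1]-q[0];e=q[2]-q[3];print(np.linalg.norm(d),np.linalg.norm(e),[np.degrees(np.arctan2(k[0],-k[1])) for k in(d,e)], [np.degrees(np.arctan2(k[1],k[0])) for k in(q[0]-q[3],q[1]-q[2])])
print("Rpanel",W(497,417,.092),W(692,417,.092),"Lpanel",W(272,417,.092),W(467,417,.092))
print("ring",W(636,317,.058),"stub",W(637,370,.035),"ring outer L",W(603,317,.04))
print("catch",[W(x,y,.135) for x,y in((473,247),(490,247),(473,262),(490,262))])
print("hook",onz(b,392,204,.01), "hooktop", onz(b,416,203,.24))
E
```

```text
[array([0.8568, 0.0826]), array([ 0.8608, -0.3661]), array([ 0.6317, -0.3703]), array([0.624 , 0.0786])] [ 0.743325 -0.1438  ]
0.4487178289303869 0.44896603435003857 [np.float64(0.5107578498245389), np.float64(0.9827004703459113)] [np.float64(0.9843667030547206), np.float64(1.0502632941167487)]
Rpanel [ 0.4455 -0.1614] [ 0.4497 -0.3603] Lpanel [0.4402 0.0667] [ 0.4449 -0.1309]
ring [ 0.5581 -0.3083] stub [ 0.5052 -0.3126] ring outer L [ 0.5606 -0.2757]
catch [array([ 0.6117, -0.1326]), array([ 0.6121, -0.1497]), array([ 0.5962, -0.1329]), array([ 0.5966, -0.1499])]
hook [ 0.54305421 -0.53084149  0.01      ] hooktop [ 0.50855604 -0.53414096  0.24      ]
```

Request:
arm_command([
  [0, 0, 0, 0, 0, 2.75],
  [0, 0, 0, 0, 0, 2.75],
  [0, 0, 0, 0, 0, 2.75],
  [20.7, -23.2, 0, 0, 0, 0],
  [20.7, -23.2, 0, 0, 0, 0],
  [20.7, -23.2, 0, 0, 0, 0],
  [20.7, -23.2, 0, 0, 0, 0],
  [20.7, -23.2, 0, 0, 0, 0],
  [20.7, -23.2, 0, 0, 0, 0],
  [20.7, -23.2, 0, 0, 0, 0],
  [20.7, -23.2, 0, 0, 0, 0],
  [20.7, -23.2, 0, 0, 0, 0],
  [20.7, -23.2, 0, 0, 0, 0],
  [20.7, -23.2, 0, 0, 0, 0],
  [20.7, -23.2, 0, 0, 0, 0],
  [20.7, -23.2, 0, 0, 0, 0],
  [20.7, -23.2, 0, 0, 0, 0],
], hand=93)

```text
time: 1.62
ee_pos: [0.421, -0.2995, 0.2267]
eef_rot: [0.999, 0.052, 0.0, 0.0]
contact_force: [1.0, -0.5, 0.8]
grip_width: 0.0933
finger_force: 0.0
```

Request:
arm_command([
  [2.5, -28.9, 0, 0, 0, 0],
  [2.5, -28.9, 0, 0, 0, 0],
  [2.5, -28.9, 0, 0, 0, 0],
  [2.5, -28.9, 0, 0, 0, 0],
  [2.5, -28.9, 0, 0, 0, 0],
  [2.5, -28.9, 0, 0, 0, 0],
  [2.5, -28.9, 0, 0, 0, 0],
  [2.5, -28.9, 0, 0, 0, 0],
  [2.5, -28.9, 0, 0, 0, 0],
  [2.5, -28.9, 0, 0, 0, 0],
  [2.5, -28.9, 0, 0, 0, 0],
  [2.5, -28.9, 0, 0, 0, 0],
  [2.5, -28.9, 0, 0, 0, 0],
  [2.5, -28.9, 0, 0, 0, 0],
  [2.5, -28.9, 0, 0, 0, 0],
  [2.5, -28.9, 0, 0, 0, 0],
  [2.5, -28.9, 0, 0, 0, 0],
  [2.5, -28.9, 0, 0, 0, 0],
  [2.5, -28.9, 0, 0, 0, 0],
  [0, 0, 0, 0, 0, 0],
])

```text
time: 3.28
ee_pos: [0.4096, 0.2536, 0.2262]
eef_rot: [0.999, 0.054, -0.0, -0.0]
contact_force: [0.5, 0.4, -0.1]
grip_width: 0.0926
finger_force: 0.0
```

```bash
python3 - <<'E'
from h import *
s=snap("wrist","pics/w1.png");print(s["t"],-np.array(s["R"]).T@s["t"],s["vfov"])
o=observe();print(o["time"],o["ee_pos"],o["eef_rot"],o["q"])
E
```

```text
[0.20711812 0.38236449 0.51305439] [0.48841641 0.26078592 0.38179241] 59.80216765037084
3.3333 [0.40975744 0.25190749 0.22621526] [ 9.98549220e-01  5.38442109e-02 -4.91661308e-04  1.21690931e-04] [ 4.98046702e-01 -3.15567948e-01  1.84235016e+00  2.02988118e-04
  1.61580293e+00  1.96111152e+00]
```

View pics/w1.png

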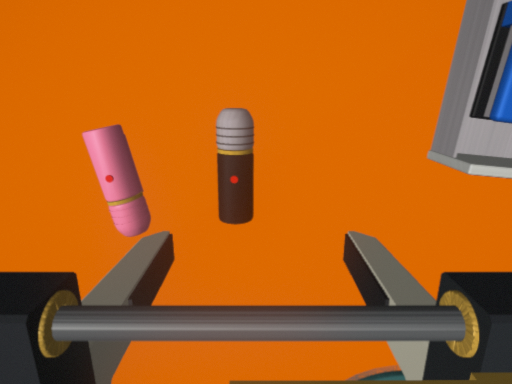

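The wrist view shows the mic's axis running from (235,108) to (236,222), with its red dot at (234,180), and no obstacles between the fingers.

```bash
python3 - <<'E'
from h import *
s=snap("wrist"); hsv=cv2.cvtColor(s["frame"],cv2.COLOR_BGR2HSV)
m=((hsv[...,1]<150)|(hsv[...,2]<110)); m[:95]=0;m[230:]=0;m[:,:195]=0;m[:,275:]=0
for z in(.022,.03):
  L=[]
  for v in range(112,218,5):
    u=np.nonzero(m[v])[0]; L.append((onz(s,u.min(),v,z)+onz(s,u.max()+1,v,z))[:2]/2)
  L=np.array(L);k=np.polyfit(L[:,0],L[:,1],1);print(z,L[0],L[-1],np.degrees(np.arctan(k[0])),np.polyval(k,.41))
v,u=np.nonzero(m);print(v.min(),v.max(),onz(s,235,v.min(),.022),onz(s,236,v.max(),.022),onz(s,236,v.max(),.0))
E
```

```text
0.022 [0.46686002 0.28405259] [0.3499926  0.27228394] 5.346890859493093 0.27745485855284924
0.03 [0.46734193 0.28350005] [0.35307316 0.27199308] 5.3468908594931275 0.2768855848698713
108 222 [0.47119633 0.28180263 0.022     ] [0.34410397 0.26945222 0.022     ] [0.33527237 0.27007893 0.        ]
```

Request:
arm_command([
  [0.5, -13, 0, 0, 0, -0.4],
  [0.5, -13.5, 0, 0, 0, -0.3],
  [0, 0, 20, 0, 0, 0],
  [0, 0, 25, 0, 0, 0],
  [0, 0, 25, 0, 0, 0],
  [0, 0, 25, 0, 0, 0],
  [0, 0, 25, 0, 0, 0],
  [0, 0, 25, 0, 0, 0],
  [0, 0, 25, 0, 0, 0],
  [0, 0, 20, 0, 0, 0],
  [0, 0, 12, 0, 0, 0],
  [0, 0, 6, 0, 0, 0],
  [0, 0, 3, 0, 0, 0],
  [0, 0, 0, 0, 0, 0],
  [0, 0, 0, 0, 0, 0],
])

```text
time: 4.63
ee_pos: [0.4089, 0.277, 0.0167]
eef_rot: [0.998, 0.058, 0.001, -0.0]
contact_force: [0.7, -0.5, 0.2]
grip_width: 0.0929
finger_force: 0.0
```

Request:
arm_command([
  [0, 0, 0, 0, 0, 0],
  [0, 0, 0, 0, 0, 0],
  [0, 0, 0, 0, 0, 0],
  [0, 0, 0, 0, 0, 0],
  [0, 0, 0, 0, 0, 0],
  [0, 0, 0, 0, 0, 0],
  [0, 0, 0, 0, 0, 0],
  [0, 0, 0, 0, 0, 0],
  [0, 0, 0, 0, 0, 0],
  [0, 0, 0, 0, 0, 0],
], hand=30, grip_force=15)

```text
time: 5.47
ee_pos: [0.4084, 0.2767, 0.0157]
eef_rot: [0.998, 0.058, 0.0, -0.0]
contact_force: [-0.0, 1.8, 1.0]
grip_width: 0.0396
finger_force: 14.9
```

Request:
arm_command([
  [0, 0, -6, 0, 0, 0],
  [0, 0, -14, 0, 0, 0],
  [0, 0, -20, 0, 0, 0],
  [0, 0, -25, 0, 0, 0],
  [0, 0, -25, 0, 0, 0],
  [0, 0, -25, 0, 0, 0],
  [0, 0, -25, 0, 0, 0],
  [0, 0, -20, 0, 0, 0],
  [0, 0, -10, 0, 0, 0],
  [0, 0, 0, 0, 0, 1.9],
  [0, 0, 0, 0, 0, 1.9],
  [0, 0, 0, 0, 0, 1.85],
], grip_force=25)

```text
time: 6.47
ee_pos: [0.4081, 0.2764, 0.1852]
eef_rot: [1.0, 0.008, -0.0, 0.0]
contact_force: [-0.6, -0.4, -3.4]
grip_width: 0.0395
finger_force: 24.9
```

Request:
arm_command([
  [2, 8, 0, 0, 0, 0],
  [5, 20, 0, 0, 0, 0],
  [7, 28, 0, 0, 0, 0],
  [7, 28, 0, 0, 0, 0],
  [7, 28, 0, 0, 0, 0],
  [7, 28, 0, 0, 0, 0],
  [7, 28, 0, 0, 0, 0],
  [7, 28, 0, 0, 0, 0],
  [7, 28, 0, 0, 0, 0],
  [7, 28, 0, 0, 0, 0],
  [7, 28, 0, 0, 0, 0],
  [7, 28, 0, 0, 0, 0],
  [7, 28, 0, 0, 0, 0],
  [7, 28, 0, 0, 0, 0],
  [7, 28, 0, 0, 0, 0],
  [7, 28, 0, 0, 0, 0],
  [7, 28, 0, 0, 0, 0],
  [5, 20, 0, 0, 0, 0],
  [3, 12, 0, 0, 0, 0],
  [0, 0, 0, 0, 0, 0],
])

```text
time: 8.13
ee_pos: [0.5369, -0.2032, 0.1848]
eef_rot: [1.0, 0.009, -0.001, -0.0]
contact_force: [0.1, 1.0, -2.2]
grip_width: 0.0397
finger_force: 24.9
```

```bash
python3 - <<'E'
from h import *
s=snap("wrist","pics/w2.png")
o=observe();print(o["time"],o["ee_pos"],o["eef_rot"],o["grip_width"],o["finger_force"])
E
```

```text
8.1833 [ 0.53678984 -0.20181098  0.1849821 ] [ 9.99960886e-01  8.82072517e-03 -5.89963359e-04 -2.69804523e-04] 0.0392498519419377 24.924805462360382
```

View pics/w2.png

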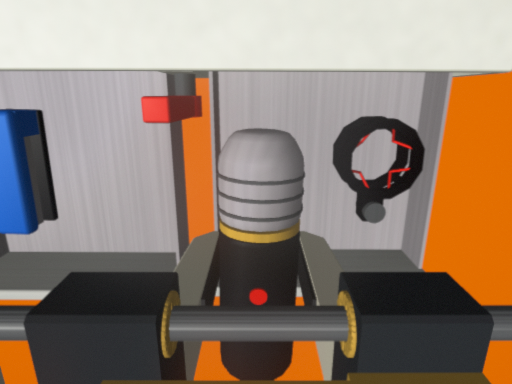

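The wrist view shows the mic held upright. The catch's top is at (143–170, 97–122), the shock mount ring's left edge at (333,155), and the drawer's inner walls run near (212,80) and (424,80).

```bash
python3 - <<'E'
from h import *
s=snap("wrist");W=lambda u,v,z:onz(s,u,v,z)[:2].round(4)
print("ring L",W(333,155,.058),W(333,155,.038),"R",W(424,155,.058))
print("R wall bottom",W(424,75,.018),W(404,250,.018),"front inner bottom R",W(404,250,.018))
print("L wall top", W(212,75,.059),W(219,80,.018))
print("catch top",[W(u,v,.135) for u,v in((143,97),(168,97),(143,122),(170,122))])
E
```

```text
ring L [ 0.5666 -0.2663] [ 0.5631 -0.2709] R [ 0.568  -0.3442]
R wall bottom [ 0.6347 -0.3526] [ 0.4591 -0.3594] front inner bottom R [ 0.4591 -0.3594]
L wall top [ 0.6292 -0.1645] [ 0.6269 -0.1654]
catch top [array([ 0.6127, -0.1334]), array([ 0.6129, -0.1482]), array([ 0.5981, -0.1323]), array([ 0.5984, -0.1486])]
```

Request:
arm_command([
  [0, 6, 5, 0, 0, 0],
  [0, 7, 12, 0, 0, 0],
  [0, 3, 20, 0, 0, 0],
  [0, 0, 20, 0, 0, 0],
  [0, 0, 20, 0, 0, 0],
  [0, 0, 20, 0, 0, 0],
  [0, 0, 18, 0, 0, 0],
  [0, 0, 14, 0, 0, 0],
  [0, 0, 10, 0, 0, 0],
  [0, 0, 5, 0, 0, 0],
  [0, 0, 3, 0, 0, 0],
  [0, 0, 1, 0, 0, 0],
  [0, 0, 1, 0, 0, 0],
  [0, 0, 0, 0, 0, 0],
  [0, 0, 0, 0, 0, 0],
  [0, 0, 0, 0, 0, 0],
])

```text
time: 9.57
ee_pos: [0.5377, -0.2172, 0.0372]
eef_rot: [1.0, 0.009, 0.0, 0.0]
contact_force: [0.3, 0.3, -2.5]
grip_width: 0.0392
finger_force: 24.9
```

Still 3 mm above the floor, so I'll lower to contact.

Request:
arm_command([
  [0, 0, 1, 0, 0, 0],
  [0, 0, 1, 0, 0, 0],
  [0, 0, 0.7, 0, 0, 0],
  [0, 0, 0, 0, 0, 0],
  [0, 0, 0, 0, 0, 0],
])

```text
time: 9.98
ee_pos: [0.5375, -0.2171, 0.0339]
eef_rot: [1.0, 0.009, -0.0, -0.0]
contact_force: [-0.4, 0.9, -3.1]
grip_width: 0.0392
finger_force: 24.9
```

Request:
arm_command([
  [0, 0, 0.6, 0, 0, 0],
  [0, 0, 0.5, 0, 0, 0],
  [0, 0, 0, 0, 0, 0],
  [0, 0, 0, 0, 0, 0],
], grip_force=6)

```text
time: 10.32
ee_pos: [0.5379, -0.2171, 0.0336]
eef_rot: [1.0, 0.009, 0.0, 0.0]
contact_force: [-1.6, 1.8, 5.0]
grip_width: 0.0398
finger_force: 6.0
```

Request:
arm_command([
  [0, 0, 0, 0, 0, 0],
  [0, 0, 0, 0, 0, 0],
  [0, 0, 0, 0, 0, 0],
  [0, 0, 0, 0, 0, 0],
  [0, 0, 0, 0, 0, 0],
  [0, 0, 0, 0, 0, 0],
], hand=54)

```text
time: 10.82
ee_pos: [0.5374, -0.2171, 0.0328]
eef_rot: [1.0, 0.009, -0.0, -0.0]
contact_force: [-0.7, 0.5, 0.1]
grip_width: 0.054
finger_force: 0.0
```

Request:
arm_command([
  [0, 0, -5, 0, 0, 0],
  [0, 0, -15, 0, 0, 0],
  [0, 0, -25, 0, 0, 0],
  [0, 0, -30, 0, 0, 0],
  [0, 0, -30, 0, 0, 0],
  [0, 0, -25, 0, 0, 0],
  [-10, 4, 0, 0, 0, 0],
  [-20, 7, 0, 0, 0, 0],
  [-25, 9, 0, 0, 0, 0],
  [-25, 9, 0, 0, 0, 0],
  [-25, 9, 0, 0, 0, 0],
  [-16, 4, 0, 0, 0, 0],
  [0, 0, 0, 0, 0, 0],
  [0, 0, 0, 0, 0, 0],
])

```text
time: 11.98
ee_pos: [0.4168, -0.2616, 0.1631]
eef_rot: [1.0, 0.009, 0.0, 0.0]
contact_force: [0.9, -1.0, -0.2]
grip_width: 0.0545
finger_force: 0.0
```

Request:
arm_command([
  [0, 0, 10, 0, 0, 0],
  [0, 0, 20, 0, 0, 0],
  [0, 0, 25, 0, 0, 0],
  [0, 0, 20, 0, 0, 0],
  [0, 0, 12, 0, 0, 0],
  [0, 0, 0, 0, 0, 0],
  [0, 0, 0, 0, 0, 0],
  [0, 0, 0, 0, 0, 0],
], hand=0)

```text
time: 12.65
ee_pos: [0.4179, -0.2615, 0.0769]
eef_rot: [1.0, 0.009, 0.0, 0.0]
contact_force: [0.2, -0.5, -0.2]
grip_width: 0.0053
finger_force: 0.0
```

```bash
python3 - <<'E'
from h import *
s=snap("top")
cv2.imwrite("pics/c2.png",cv2.resize(s["frame"][90:275,195:365],None,fx=3,fy=3,interpolation=2))
o=observe();print(o["time"],o["ee_pos"],o["eef_rot"],o["grip_width"])
E
```

```text
12.7 [ 0.41795026 -0.26160043  0.07711556] [9.99956125e-01 9.33009696e-03 6.80297681e-04 4.83670118e-04] 0.002465847963596105
```

View pics/c2.png

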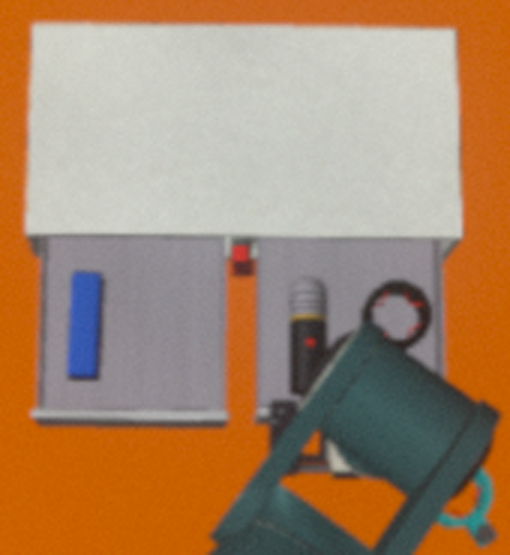

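The crop shows the mic lying in the right drawer with its top at (308,335), beside the ring. The fingers are in front of the panel, ready to push.

Request:
arm_command([
  [6, 0, 0, 0, 0, 0],
  [7, 0, 0, 0, 0, 0],
  [5, 0, 0, 0, 0, 0],
  [3, 0, 0, 0, 0, 0],
  [3, 0, 0, 0, 0, 0],
  [4, 0, 0, 0, 0, 0],
  [5, 0, 0, 0, 0, 0],
  [7, 0, 0, 0, 0, 0],
  [9, 0, 0, 0, 0, 0],
  [10, 0, 0, 0, 0, 0],
  [10, 0, 0, 0, 0, 0],
  [10, 0, 0, 0, 0, 0],
  [10, 0, 0, 0, 0, 0],
  [10, 0, 0, 0, 0, 0],
  [10, 0, 0, 0, 0, 0],
  [10, 0, 0, 0, 0, 0],
  [10, 0, 0, 0, 0, 0],
  [9, 0, 0, 0, 0, 0],
  [8, 0, 0, 0, 0, 0],
  [6, 0, 0, 0, 0, 0],
])

```text
time: 14.37
ee_pos: [0.5702, -0.2584, 0.0757]
eef_rot: [1.0, 0.009, -0.0, -0.0]
contact_force: [-2.8, -1.8, -0.3]
grip_width: 0.0002
finger_force: 1.1
```

Request:
arm_command([
  [6, 0, 0, 0, 0, 0],
  [6, 0, 0, 0, 0, 0],
  [6, 0, 0, 0, 0, 0],
  [5, 0, 0, 0, 0, 0],
  [5, 0, 0, 0, 0, 0],
  [4, 0, 0, 0, 0, 0],
  [3, 0, 0, 0, 0, 0],
  [2, 0, 0, 0, 0, 0],
  [0, 0, 0, 0, 0, 0],
  [0, 0, 0, 0, 0, 0],
])

```text
time: 15.2
ee_pos: [0.6064, -0.2577, 0.076]
eef_rot: [1.0, 0.009, 0.0, -0.0]
contact_force: [0.3, 0.5, 0.4]
grip_width: 0.0006
finger_force: 0.0
```

Request:
arm_command([
  [2, 0, 0, 0, 0, 0],
  [2, 0, 0, 0, 0, 0],
  [1, 0, 0, 0, 0, 0],
  [0, 0, 0, 0, 0, 0],
  [0, 0, 0, 0, 0, 0],
])

```text
time: 15.62
ee_pos: [0.6114, -0.2577, 0.0759]
eef_rot: [1.0, 0.009, 0.0, 0.0]
contact_force: [-0.0, 0.0, -0.2]
grip_width: 0.0004
finger_force: 0.0
```

Request:
arm_command([
  [1, 0, 0, 0, 0, 0],
  [1, 0, 0, 0, 0, 0],
  [1, 0, 0, 0, 0, 0],
  [0, 0, 0, 0, 0, 0],
  [0, 0, 0, 0, 0, 0],
])

```text
time: 16.03
ee_pos: [0.6129, -0.2577, 0.0759]
eef_rot: [1.0, 0.009, -0.002, -0.0]
contact_force: [-15.8, 1.3, 7.0]
grip_width: 0.0005
finger_force: 7.7
```

Request:
arm_command([
  [-5, 0, 0, 0, 0, 0],
  [-15, 0, 0, 0, 0, 0],
  [-20, 0, -5, 0, 0, 0],
  [-8, 0, -20, 0, 0, 0],
  [0, 0, -30, 0, 0, 0],
  [0, 0, -30, 0, 0, 0],
  [0, 0, -25, 0, 0, 0],
  [0, 0, -14, 0, 0, 0],
  [0, -10, 0, 0, 0, 0],
  [0, -25, 0, 0, 0, 0],
  [0, -30, 0, 0, 0, 0],
  [0, -30, 0, 0, 0, 0],
  [0, -30, 0, 0, 0, 0],
  [0, -27, 0, 0, 0, 0],
  [10, -14, 0, 0, 0, 0],
  [15, -7, 0, 0, 0, 0],
  [14, 0, 0, 0, 0, 0],
  [0, 0, 0, 0, 0, 0],
  [0, 0, 0, 0, 0, 0],
])

```text
time: 17.62
ee_pos: [0.6017, -0.0843, 0.198]
eef_rot: [1.0, 0.01, -0.001, -0.0]
contact_force: [-1.2, -0.4, 0.5]
grip_width: 0.0006
finger_force: 0.0
```

```bash
python3 - <<'E'
from h import *
s=snap("wrist","pics/w3.png");b=snap("scene")
o=observe();print(o["time"],o["ee_pos"],o["eef_rot"],o["contact_force"])
E
```

```text
17.7167 [ 0.60131732 -0.08486102  0.19887269] [ 9.99958113e-01  9.12840798e-03 -6.57340994e-04 -1.11609120e-04] [-0.35456292 -0.00374185  0.47108547]
```

View pics/w3.png

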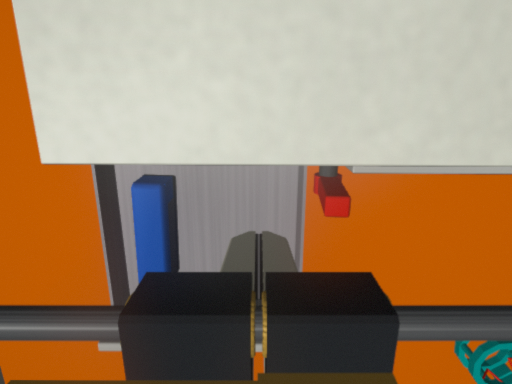

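The wrist view shows the right drawer flush, the catch upright with its top at (336,205), and the fingers beside it on the +y side.

Request:
arm_command([
  [0, 0, 15, 0, 0, 0],
  [0, 0, 25, 0, 0, 0],
  [0, 0, 20, 0, 0, 0],
  [0, 0, 10, 0, 0, 0],
  [0, 8, 0, 0, 0, 0],
  [0, 8, 0, 0, 0, 0],
  [0, 7, 0, 0, 0, 0],
  [0, 5, 0, 0, 0, 0],
  [0, 5, 0, 0, 0, 0],
  [0, 6, 0, 0, 0, 0],
  [0, 6, 0.2, 0, 0, 0],
  [0, 5, 0.5, 0, 0, 0],
  [0, 6, 2, 0, 0, 0],
  [0, 6, 2.5, 0, 0, 0],
  [0, 6, 3.5, 0, 0, 0],
  [0, 0, 0, 0, 0, 0],
])

```text
time: 19.05
ee_pos: [0.603, -0.1539, 0.1201]
eef_rot: [1.0, 0.009, -0.001, 0.0]
contact_force: [0.3, 0.1, -0.6]
grip_width: 0.0009
finger_force: 0.0
```

Request:
arm_command([
  [0, 5, 5, 0, 0, 0],
  [0, 5, 5, 0, 0, 0],
  [0, 4, 5, 0, 0, 0],
  [0, 3, 5, 0, 0, 0],
  [0, 2, 5, 0, 0, 0],
  [0, 1, 4, 0, 0, 0],
  [0, 0, 3, 0, 0, 0],
  [0, 0, 1, 0, 0, 0],
  [0, 0, 0, 0, 0, 0],
])

```text
time: 19.8
ee_pos: [0.6034, -0.1726, 0.0876]
eef_rot: [1.0, 0.009, -0.0, -0.0]
contact_force: [0.5, 0.2, -0.3]
grip_width: 0.0007
finger_force: 0.0
```

Request:
arm_command([
  [0, 0, 1, 0, 0, 0],
  [0, 0, 1, 0, 0, 0],
  [0, 0, 1, 0, 0, 0],
  [0, 0, 0, 0, 0, 0],
  [0, 0, 0, 0, 0, 0],
])

```text
time: 20.22
ee_pos: [0.6038, -0.1727, 0.0869]
eef_rot: [1.0, 0.009, 0.0, 0.0]
contact_force: [-8.4, 2.2, 16.5]
grip_width: 0.0007
finger_force: 8.4
```

Firm contact at the stop, so the catch is level. I'll retract and check.

Request:
arm_command([
  [0, 0, -4, 0, 0, 0],
  [0, 0, -15, 0, 0, 0],
  [0, 0, -25, 0, 0, 0],
  [0, 0, -30, 0, 0, 0],
  [0, 0, -30, 0, 0, 0],
  [-20, 0, -20, 0, 0, 0],
  [-25, 0, -10, 0, 0, 0],
  [-30, 0, 0, 0, 0, 0],
  [-30, 0, 0, 0, 0, 0],
  [-25, 0, 0, 0, 0, 0],
  [-10, 0, 0, 0, 0, 0],
  [0, 0, 0, 0, 0, 0],
  [0, 0, 0, 0, 0, 0],
  [0, 0, 0, 0, 0, 0],
])

```text
time: 21.38
ee_pos: [0.4645, -0.1754, 0.2194]
eef_rot: [1.0, 0.009, 0.0, -0.0]
contact_force: [0.4, -0.1, -0.5]
grip_width: 0.0002
finger_force: 0.0
```

```bash
python3 - <<'E'
from h import *
s=snap("wrist","pics/w4.png")
hsv=cv2.cvtColor(s["frame"],cv2.COLOR_BGR2HSV)
m=((hsv[...,0]<4)|(hsv[...,0]>174))&(hsv[...,1]>140)&(hsv[...,2]>70)
v,u=np.nonzero(m);print(u.min(),u.max(),v.min(),v.max())
print([onz(s,x,v.mean(),.079) for x in(u.min(),u.max())])
o=observe();print(o["time"],o["ee_pos"],o["contact_force"])
E
```

```text
210 458 1 271
[array([ 0.59814077, -0.13539752,  0.079     ]), array([ 0.60208434, -0.33489561,  0.079     ])]
21.4333 [ 0.46453071 -0.17540953  0.21914223] [-0.2974366  -0.70520644  0.45238542]
```

View pics/w4.png

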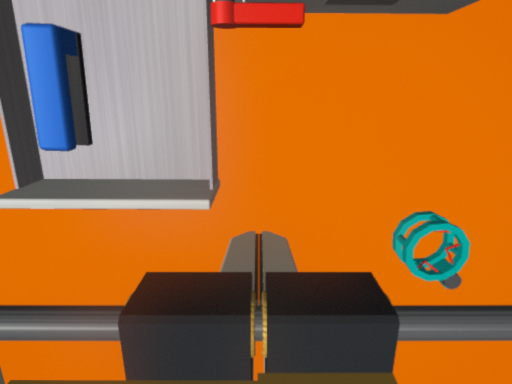

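The wrist view shows the catch level across the right drawer, from (211,12) to (304,14). The left drawer is still open with the stapler in it, and the robot is clear of everything.

```bash
python3 -c "
from bench import close_job;print(close_job())"
```

```text
the job is handed in; nothing more can be done
None
```

The microphone lies foot down beside the shock mount in the right drawer, which is pushed home with the catch turned level across it; the left drawer is still open with the stapler in it, and the job is handed in (no verdict was returned).

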